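Lock out the lathe isolator with a snap hook

TASK

Lock out the lathe: first swing the isolator's black-knobbed lever fully over to off (away from the robot, towards the switch box), then clip the red-handled snap hook onto the front upright bar (the one nearer the robot) of the yellow steel eye on the isolator's base by pressing its sprung gate against the bar until the bar passes into the hook and the gate springs shut. Let go and leave the hook lying flat on the isolator's base, clipped around the bar with its gate closed and the lever still off; leave the chuck key, the turned spindle and the square blank where they are.

Things in the scene. Friction and masses are not known exactly. Their poses are not given: they have to be found in the camera images.
- isolator: Grey lathe isolator, fixed to the bench. Origin on the bench under the middle of its base; +x from its front (robot side) to its back, +y to its left. Base 270 (x) x 280 (y) x 30 mm; its flat top is the ledge. Switch box on the ledge behind the lever: x 75 to 135, y -140 to -20, top at z = 95 mm (red stop button to 118). Lever at y = -85 mm, yellow eye at y = +55 mm.
- eye (a point): Point on the axis of the front upright bar of the eye, 20 mm above the ledge; isolator frame (-10, 55, 50) mm, same axes. The eye is a closed staple of yellow steel rod 10 mm thick: front bar from the ledge up to z = 98 mm (isolator frame), level along +x for 85 mm, then the rear bar down to the ledge again. The hook goes on the front bar, from the robot side.
- lever (a joint): Isolator lever, rad: 0 = on, leaning 0.5 rad to isolator -x (robot side); 1.0 = off, at its stop, leaning 0.5 rad to +x (switch box). Pivot axis along isolator y at (0, -85, 52) mm. Steel rod 10 mm thick, on a black block 70 x 50 mm, 25 mm high on the ledge. Friction 0.06 N m (about 1 N at the ball); it stays where it is left.
- lever_tip (a point): Centre of the black ball, 26 mm across, on the lever's end, 80 mm from its pivot.
- hook: Loose snap hook, 167 mm long, 60 wide, about 0.2 kg, flat on the bench. Origin on its underside, in the handle; +x to its mouth, z up. Red handle x -45 to 30, 30 wide, 24 high (mm). Steel fork 12 high, level with the handle's underside: cross piece x 28 to 46, two arms at y = +-20 to +-30 out to x = 122. Space inside: 40 wide, x 46 to 105 with the gate shut.
- grip (a point): Middle of the red handle, at hook (-5, 0, 15) mm; grasp across hook y, 30 mm wide.
- mouth (a point): Middle of the hook's mouth, where the shut gate lies, at hook (109, 0, 6) mm.
- gate (a joint): Brass spring gate across the mouth, rad: 0 = shut on its stop (cannot swing outward), up to 1.3 = swung into the hook. 7 mm thick, 9 mm high, hinged on the +y arm, reaching 39.5 mm across to the -y arm. Spring 0.12 N m/rad with 0.048 N m preload: about 2.5 N at its middle to start it, about 5 to 8 N to pass the bar.
- chuck_key: Dark steel T-shaped chuck key, 123 x 90 x 18 mm, loose on the bench; leave it.
- spindle: Turned wooden spindle standing on end, 150 mm tall, base 56 mm; leave it.
- blank: Square wooden blank 200 x 45 x 45 mm lying on the bench; leave it.
- gate_hinge (a point): Hinge pin of the gate on the +y arm, at hook (109, 20.5, 6.5) mm. Pressed straight along hook +x with the bar near the middle of the mouth, the gate swings in, lets the bar go and springs shut behind it once the bar's axis is some 70 mm (hook x) from the hook's origin; pressing on to 57 mm is safe and leaves room before the cross piece.
There are look-alikes about, which are no part of the job. What is meant by the hook is not purple, and is the larger of those in its own colour.

How it is judged:
On the way, in this order (a step that is already met when the one before it is completed fails the run):
1. the lever is swung over to off, the hook not yet on the eye (value of joint lever above 0.88 rad and horizontal distance between eye and mouth above 0.06 m), for 0.2 s.
2. the hook's gate has let the bar in and is shut behind it (value of joint gate below 0.15 rad and x of eye in the frame of hook between 0.042 and 0.106 m and y of eye in the frame of hook between -0.024 and 0.024 m and z of eye in the frame of hook between -0.03 and 0.05 m), for 0.2 s.
At the end, for the whole second after the job is handed in: The lever is within 0.12 rad of its off stop; the front bar of the eye stands inside the hook's fork (between its arms, behind the gate), the gate is shut to within 0.15 rad; the hook is released and at rest on the ledge, flat to within 0.12 rad, its handle's middle 35 to 55 mm above the bench (value of joint lever above 0.88 rad and value of joint gate below 0.15 rad and x of eye in the frame of hook between 0.042 and 0.106 m and y of eye in the frame of hook between -0.024 and 0.024 m and z of grip in the frame of isolator between 0.035 and 0.055 m and angle between hook's own z axis and vertical below 0.12 rad and linear speed of hook below 0.02 m/s); the robot touches nothing.
It fails at once if the chuck key is shifted by more than 40 mm (distance of chuck_key from where it was at the start of the episode above 0.04 m).
It fails at once if the spindle is shifted by more than 40 mm or knocked over (distance of spindle from where it was at the start of the episode above 0.04 m or angle between spindle's own z axis and vertical above 0.6 rad).
It fails at once if the blank is shifted by more than 40 mm (distance of blank from where it was at the start of the episode above 0.04 m).
It also fails if it takes over 69 s, if anything falls off the work surface, if the arm or the gripper's body presses on something with over 40 N, if the wrist force passes 120 N, or if a joint passes its speed limit or range.

ROBOT

A 7-joint arm with a two-finger parallel gripper is mounted at the origin on the work surface. World frame = base frame: x ahead of the robot, y to its left, z up, the work surface at z = 0. Lengths are in m, angles in rad, forces in N, time in s.
With the tool pointing down it reaches from about 0.4 to 0.9 m from the base axis. Payload 5.6 kg.
Tool frame: the origin (TCP) lies between the finger pads; the fingertips stand 19 mm ahead of it and the grasp point (between the pads) is the TCP (tcp_to_tips is the z of the fingertips in the tool frame, in m); z points along the fingers, y is the line along which they close (so a half turn about z gives the same grasp; the last joint's range is limited). The gripper opens to 92 mm and grips with 3 to 60 N. Pads are 20 mm wide; open, the fingers measure 128 mm over their backs; the gripper's body (75 mm by 189 mm) begins 69 mm behind the grasp point.
Start: joints at [1.168, 0.468, -0.012, 1.603, 0.006, 1.071, -0.056], TCP at [0.229, -0.608, 0.234] pointing down, gripper open.
Joint ranges: [-2.53, 2.53], [-0.31, 2.02], [-1.57, 1.55], [0.28, 2.44], [-1.29, 4.43], [0.15, 1.84], [-2.92, 2.92]. Speed limits (rad/s): [2.57, 2.57, 3.14, 3.14, 3.14, 3.14, 3.14].

INTERFACE

Orientations are given as [roll, pitch, yaw] about the fixed x, y, z axes, in that order (R = Rz(yaw) Ry(pitch) Rx(roll)).
In Python, from cell import * gives the robot as it stands.
- The arm moves only by the tool apply_moves, never from a script. Its argument "targets" is a list that holds one entry, the list of rows, each a list of 6 numbers: the shift along the world's x, y, z in cm, then the turn, a rotation vector about the world's x, y, z in degrees. A call has 1 to 20 rows; each row is the pose to reach, as a shift and turn from the pose commanded when the call began; what a row does not reach only later rows make up. A row lasts 1/8 s, in which the tool goes at most 62.5 mm and 10.7 degrees, less where a joint would pass 70% of its speed; a pose out of reach is approached as far as the arm can. A call with a gripper value outside its range is refused whole. "claw" is the finger opening in cm, from 0 to 9.19, set as the call begins (left out, the last holds). The fingers move at their own pace and stop on an object; the grip force is fixed at half the most. Time passes only in rows, so rows that repeat a pose let the fingers close. It gives the time, the measured TCP pose, the force, the opening and the grip force at its end, in the units of the state.
- state(): the state, without advancing time (a new reading comes with each control period).
- capture(name): name is "side" or "top"; returns (picture, depth): 480x640x3 uint8, red, green, blue; 480x640 float32, m along the optical axis (not along the pixel's ray), 0 where there is no reading.
- calibration(name): a dict with "intrinsics" (3x3 intrinsics, pixels), "position" and "rotation" of the camera in the world. Camera axes: x right, y down, z forward; pixel columns grow to the right and rows downward; lengths in m; the calibration is good to about 2 mm. A picture is of the moment at which its call begins. calibration takes no time and is no camera call.
- finish_job(): hands the job in; it is judged then, once.
The state is a dict: "t": time; "joints": joint angles; "joint_velocities": joint speeds; "tau": joint torques, N m; "ee_pos": TCP position; "ee_rot": TCP orientation; "wrist_force": force on the tool from outside, world axes, zero at the start; "wrist_torque": the same for the moment, N m; "width": finger opening in m; "finger_force": force on a finger pad.
Only numpy, scipy, OpenCV 4.12 (cv2) and the standard library are available. Lean on these libraries where they do the work, as an engineer would, in place of code of your own. Each camera call takes 0.05 s, during which the arm holds its last target. There are 200 camera calls.

## Working session

There is one attempt and no reset: what is moved stays moved. The work goes in short steps, Python scripts to look and compute and a tool call to move; the robot and the scene stay as the last step left them, time stands still between calls to the robot, and variables do not carry over. Pictures are saved under pics/ and viewed, at most 10 in all, crops included, and the job is handed in when it is done.

Besides the shell and the picture viewer there is one more tool, called after "Emit:" by a JSON object that holds its "op" and its "data". apply_moves: Moves the arm, as the interface text tells. Its arguments: {"type":"object","properties":{"targets":{"type":"array"},"claw":{"type":"number"}},"required":["targets"]}

```bash
mkdir -p pics; cat > h.py <<'E'
from cell import *
import numpy as np, cv2
def cloud(n):
    im,d=capture(n); c=calibration(n); K=np.array(c["intrinsics"]);R=np.array(c["rotation"]);p=np.array(c["position"])
    v,u=np.mgrid[0:480,0:640]
    P=np.stack([(u-K[0,2])/K[0,0]*d,(v-K[1,2])/K[1,1]*d,d],-1)@R.T+p
    P[d==0]=np.nan
    return im,d,P
def ray(n,u,v,z):
    c=calibration(n); K=np.array(c["intrinsics"]);R=np.array(c["rotation"]);p=np.array(c["position"])
    r=R@np.array([(u-K[0,2])/K[0,0],(v-K[1,2])/K[1,1],1]); return p+r*(z-p[2])/r[2]
def save(im,n): cv2.imwrite(f"pics/{n}.png",im[...,::-1])
E
python3 - <<'E'
from h import *
for n in("top","side"):
    im,d,P=cloud(n); save(im,n+"0"); np.savez(n+"0.npz",im=im,P=P); c=calibration(n); print(n,c["position"],np.array(c["rotation"]).round(2).tolist(),c["intrinsics"])
print(state())
E
```

```text
Traceback (most recent call last):
  File "h.py", line 6, in cloud
    P=np.stack([(u-K[0,2])/K[0,0]*d,(v-K[1,2])/K[1,1]*d,d],-1)@R.T+p
      ~~~~~~~~~~~~~~~~~~~~~~~~~~~~~~~~~~~~~~~~~~~~~~~~~~~~~~~~~~~~^~
ValueError: operands could not be broadcast together with shapes (480,640) (3,)
```

```bash
python3 - <<'E'
s=open('h.py').read()
s=s.replace('R=np.array(c["rotation"])','R=Rotation.from_euler("xyz",c["rotation"]).as_matrix()').replace("import numpy","from scipy.spatial.transform import Rotation\nimport numpy",1)
open('h.py','w').write(s)
E
python3 - <<'E'
from h import *
for n in("top","side"):
    im,d,P=cloud(n); save(im,n+"0"); np.savez(n+"0.npz",im=im,P=P); c=calibration(n); print(n,c)
print(state())
E
```

```text
top {'intrinsics': array([[465.96309521,   0.        , 323.53857358],
       [  0.        , 465.96309521, 244.7804234 ],
       [  0.        ,   0.        ,   1.        ]]), 'position': array([0.4598406 , 0.0804051 , 1.35806299]), 'rotation': array([-3.09099311,  0.00375958, -1.54161219])}
side {'intrinsics': array([[612.98863831,   0.        , 325.07343309],
       [  0.        , 612.98863831, 240.57442863],
       [  0.        ,   0.        ,   1.        ]]), 'position': array([-0.16145072,  0.95761095,  1.31551121]), 'rotation': array([-2.40982262, -0.01940899, -2.43869422])}
{'t': 0.15, 'joints': array([ 1.16804186,  0.46817611, -0.01161127,  1.60336798,  0.0060306 ,
        1.07135719, -0.05628642]), 'joint_velocities': array([ 6.20669499e-05, -1.47503769e-03,  3.69194859e-05, -3.16581102e-03,
        7.09547216e-04,  2.76289405e-03, -9.00128985e-04]), 'tau': array([ 9.73550959e-04, -5.20948577e+01, -1.22275300e-02, -2.43976915e+01,
       -5.66478318e-02,  1.52710470e-02,  8.10578672e-05]), 'ee_pos': array([ 0.22863307, -0.60804838,  0.23287661]), 'ee_rot': array([-3.14032355e+00,  1.22269953e-04,  3.59725021e-01]), 'wrist_force': array([-0.40435788, -0.40277145, -0.12123442]), 'wrist_torque': array([-0.03138702,  0.00498811,  0.0330754 ]), 'finger_force': 0.0, 'width': 0.0915885368120793}
```

View pics/top0.png

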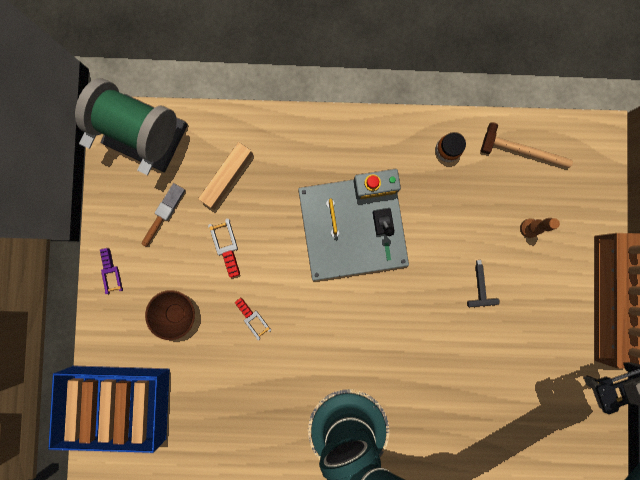

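View pics/side0.png

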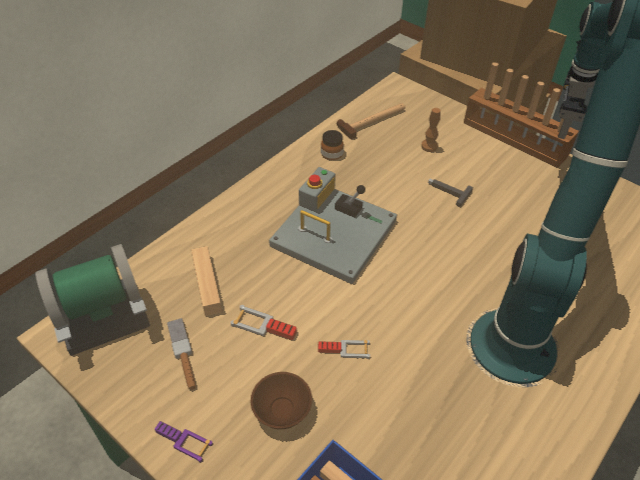

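The top view shows the isolator at about (354,232), with the lever knob at (387,241) leaning towards the robot and the yellow eye at (334,218). The larger red hook has its handle at (232,264) and its mouth at (222,222). The smaller red one at (250,318) is the decoy, and the spindle, key and blank are all clear of the path.

```bash
cat > m.py <<'E'
from h import *
def hook(im,P,box):
    u0,u1,v0,v1=box
    I=im.astype(int); red=(I[...,0]>110)&(I[...,1]<70)&(I[...,2]<70)
    m=np.zeros(red.shape,bool); m[v0:v1,u0:u1]=red[v0:v1,u0:u1]
    return m
if __name__=="__main__":
    f=np.load("top0.npz"); im,P=f["im"],f["P"]
    # isolator ledge
    m=(P[...,2]>.02)&(P[...,2]<.042); m[:, :290]=0; m[:,420:]=0; m[:160]=0; m[290:]=0
    n,l,s,c=cv2.connectedComponentsWithStats(m.astype(np.uint8)); k=1+np.argmax(s[1:,4]); m=l==k
    cs,_=cv2.findContours(m.astype(np.uint8),0,1); hull=cv2.convexHull(max(cs,key=cv2.contourArea))[:,0]
    r=cv2.minAreaRect(np.array([ray("top",u,v,.03)[:2]for u,v in hull],np.float32)); print("iso",r,"z",np.nanmedian(P[m][:,2]))
    np.set_printoptions(precision=4,suppress=True)
    # hook: handle + whole
    m=hook(im,P,(200,245,245,285)); v,u=np.nonzero(m)
    X=np.array([ray("top",a,b,.022)[:2] for a,b in zip(u,v)],np.float32); rr=cv2.minAreaRect(X); print("handle",rr,m.sum())
    box=np.zeros(m.shape,bool); box[212:285,200:248]=1
    h=box&(P[...,2]>.005)&(P[...,2]<.05)
    # fork: non-wood grey/bright
    I=im.astype(int); g=box&(abs(I[...,0]-I[...,2])<25)&(I[...,0]>130); v,u=np.nonzero(g)
    Y=np.array([ray("top",a,b,.012)[:2] for a,b in zip(u,v)],np.float32); print("fork",cv2.minAreaRect(Y),g.sum())
    A=X.mean(0);B=Y.mean(0);print(A,B,np.degrees(np.arctan2(*(B-A)[::-1])))
    # yellow eye, knob
    y=(I[...,0]>180)&(I[...,1]>120)&(I[...,2]<90); y[:190]=0;y[250:]=0;y[:,:320]=0;y[:,345:]=0
    v,u=np.nonzero(y); print("eye px",u.min(),u.max(),v.min(),v.max()); 
    for t in (v.argmin(),v.argmax()): print(ray("top",u[t],v[t],.098))
    print("spindle etc", ray("top",530,228,0.02), ray("top",480,285,.01))
    cv2.imwrite("pics/crop.png",cv2.resize(im[170:290,200:410,::-1],None,fx=3.8,fy=3.8,interpolation=2))
E
python3 m.py
```

```text
iso ((0.5829170346260071, 0.004894450306892395), (0.2694375813007355, 0.27910494804382324), 10.512208938598633) z 0.030669426232801222
handle ((0.46475547552108765, 0.3530557453632355), (0.07286663353443146, 0.028976064175367355), 20.623689651489258) 224
fork ((0.5439446568489075, 0.38062289357185364), (0.09094949066638947, 0.05819491297006607), 18.426382064819336) 232
[0.4652 0.353 ] [0.5323 0.3747] 17.90492
eye px 330 336 199 231
[0.6487 0.0731 0.098 ]
[0.5618 0.057  0.098 ]
spindle etc [ 0.5929 -0.5047  0.02  ] [ 0.425  -0.3664  0.01  ]
```

View pics/crop.png

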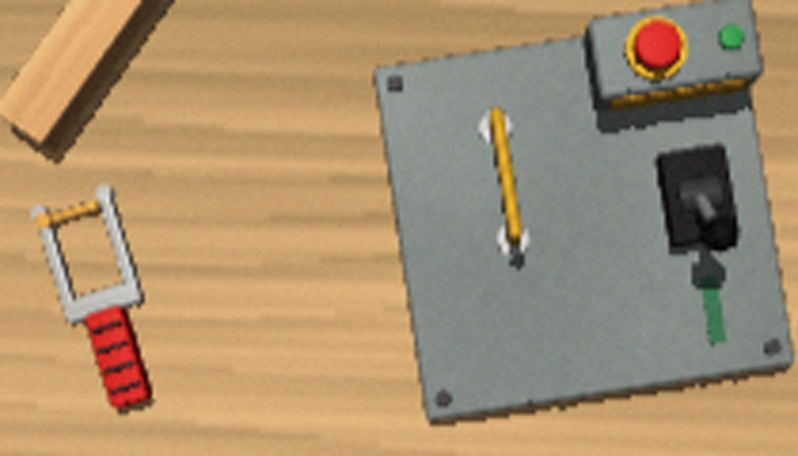

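The close crop confirms the eye, with its front bar foot at about (515,243), and the lever knob at about (707,270). It also shows the hook pointing up, with its mouth bar at about (70,212). From these I get the isolator at (0.583, 0.005) with yaw 10.5°, the hook with yaw about 19°, and the handle at (0.465, 0.353).

Emit:
{"op": "apply_moves", "data": {"targets": [[[28.5,51.4,0,0,0,-10.1],[28.5,51.4,0,0,0,-10.1],[28.5,51.4,0,0,0,-10.1],[28.5,51.4,0,0,0,-10.1],[28.5,51.4,0,0,0,-10.1],[28.5,51.4,0,0,0,-10.1],[28.5,51.4,0,0,0,-10.1],[28.5,51.4,0,0,0,-10.1],[28.5,51.4,0,0,0,-10.1],[28.5,51.4,0,0,0,-10.1],[28.5,51.4,0,0,0,-10.1],[28.5,51.4,0,0,0,-10.1],[28.5,51.4,-5,0,0,-10.1],[28.5,51.4,-10.2,0,0,-10.1],[28.5,51.4,-10.2,0,0,-10.1],[28.5,51.4,-10.2,0,0,-10.1]]], "claw": 0}}

```text
t: 2.15
ee_pos: [0.5146, -0.0955, 0.1331]
ee_rot: [3.141, -0.002, 0.182]
wrist_force: [0.6, -0.6, 0.2]
width: 0.0001
finger_force: 0.0
```

Emit:
{"op": "apply_moves", "data": {"targets": [[[1.5,0.3,0,0,0,0],[2.5,0.45,0,0,0,0],[3.4,0.65,0,0,0,0],[4.2,0.8,0,0,0,0],[5,0.95,0,0,0,0],[5.8,1.1,0,0,0,0],[6.5,1.2,0,0,0,0],[7.2,1.35,0,0,0,0],[7.8,1.45,0,0,0,0],[8.4,1.55,0,0,0,0],[8.9,1.65,0,0,0,0],[9.4,1.75,0,0,0,0],[9.8,1.8,0,0,0,0],[9.8,1.8,0,0,0,0],[9.8,1.8,0,0,0,0]]]}}

```text
t: 4.03
ee_pos: [0.6122, -0.0764, 0.1319]
ee_rot: [3.141, -0.001, 0.183]
wrist_force: [-0.1, -0.3, 1.2]
width: 0.0007
finger_force: 0.0
```

```bash
python3 - <<'E'
from h import *
im,d,P=cloud("side"); np.savez("side1.npz",im=im,P=P); save(cv2.resize(im[140:300,240:440],None,fx=3,fy=3),"s1")
print(state()["ee_pos"],state()["wrist_force"])
E
```

```text
[ 0.61205412 -0.07641345  0.13180724] [-0.1935804   0.27678921 -0.40249637]
```

View pics/s1.png

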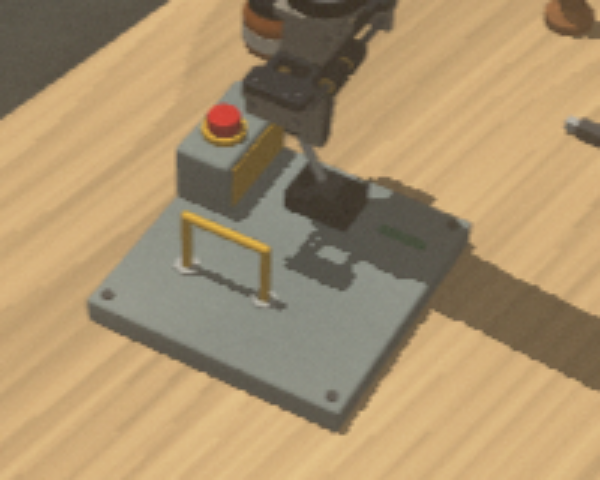

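The lever is over towards the box, with its rod at (315,165), and the fingers hide the ball at about (310,130). I'll press gently until I feel the stop.

Emit:
{"op": "apply_moves", "data": {"targets": [[[0.2,0.05,0,0,0,0],[0.4,0.1,0,0,0,0],[0.4,0.1,0,0,0,0]]]}}

```text
t: 4.45
ee_pos: [0.614, -0.0761, 0.1314]
ee_rot: [3.142, 0.005, 0.183]
wrist_force: [-5.7, -1.4, 4.4]
width: 0.0001
finger_force: 3.2
```

Emit:
{"op": "apply_moves", "data": {"targets": [[[-3,-0.6,0,0,0,0],[-5,-0.9,2,0,0,0],[-5,-0.9,7,0,0,0],[-5,-0.9,11,0,0,0],[-14.7,43,11,0,0,8.5],[-14.7,43,11,0,0,8.5],[-14.7,43,11,0,0,8.5],[-14.7,43,11,0,0,8.5],[-14.7,43,11,0,0,8.5],[-14.7,43,11,0,0,8.5],[-14.7,43,11,0,0,8.5],[-14.7,43,11,0,0,8.5],[-14.7,43,11,0,0,8.5],[-14.7,43,6,0,0,8.5],[-14.7,43,1,0,0,8.5],[-14.7,43,-3,0,0,8.5],[-14.7,43,-3,0,0,8.5],[-14.7,43,-3,0,0,8.5]]], "claw": 0}}

```text
t: 6.7
ee_pos: [0.4703, 0.3542, 0.1032]
ee_rot: [-3.141, -0.002, 0.33]
wrist_force: [1.0, -0.2, 0.1]
width: 0.0002
finger_force: 0.0
```

```bash
python3 - <<'E'
from h import *
im,d,P=cloud("side"); a=im[140:240,290:400]; b=im[270:370,220:330]; save(cv2.resize(np.hstack([a,b]),None,fx=3.6,fy=3.6,interpolation=2),"s2")
print(state()["ee_pos"],state()["ee_rot"])
E
```

```text
[0.47045739 0.35471469 0.10368223] [-3.14091587 -0.00330867  0.33038181]
```

View pics/s2.png

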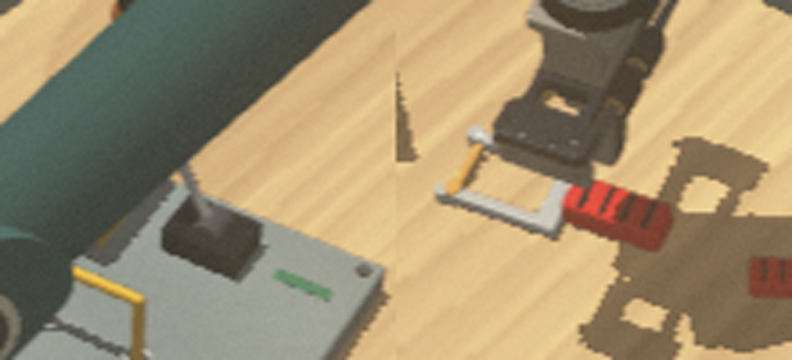

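The lever leans towards the box with its block at (210,230), and the closed gripper hovers over the red handle at (620,215). I'll open it, go down and grip.

Emit:
{"op": "apply_moves", "data": {"targets": [[[-0.3,0,0,0,0,0],[-0.3,0,0,0,0,0],[-0.3,0,0,0,0,0],[-0.3,0,0,0,0,0],[-0.3,0,-3,0,0,0],[-0.3,0,-6,0,0,0],[-0.3,0,-7.5,0,0,0],[-0.3,0,-7.9,0,0,0],[-0.3,0,-7.9,0,0,0],[-0.3,0,-7.9,0,0,0]]], "claw": 7}}

```text
t: 8.0
ee_pos: [0.4664, 0.3551, 0.0236]
ee_rot: [-3.141, -0.002, 0.332]
wrist_force: [-0.4, 0.7, 0.3]
width: 0.0702
finger_force: 0.0
```

Emit:
{"op": "apply_moves", "data": {"targets": [[[0,0,0,0,0,0],[0,0,0,0,0,0],[0,0,0,0,0,0],[0,0,0,0,0,0],[0,0,0,0,0,0],[0,0,0,0,0,0],[0,0,0,0,0,0]]], "claw": 0}}

```text
t: 8.88
ee_pos: [0.466, 0.3541, 0.0226]
ee_rot: [3.141, 0.0, 0.332]
wrist_force: [0.3, -3.1, 2.5]
width: 0.0296
finger_force: 30.0
```

Emit:
{"op": "apply_moves", "data": {"targets": [[[0,0,2,0,0,0],[0,0,6,0,0,0],[0,0,11,0,0,0],[-1,-6,11,0,0,-2],[-2,-12,11,0,0,-4],[-3,-18,11,0,0,-6],[-4.5,-24,11,0,0,-8],[-5.6,-29,11,0,0,-8.5],[-5.6,-32.5,11,0,0,-8.5],[-5.6,-32.5,11,0,0,-8.5],[-5.6,-32.5,11,0,0,-8.5],[-5.6,-32.5,8,0,0,-8.5],[-5.6,-32.5,6,0,0,-8.5],[-5.6,-32.5,6,0,0,-8.5],[-5.6,-32.5,6,0,0,-8.5]]]}}

```text
t: 10.75
ee_pos: [0.4104, 0.0307, 0.0832]
ee_rot: [-3.141, -0.001, 0.185]
wrist_force: [0.0, 0.2, -3.0]
width: 0.0293
finger_force: 30.0
```

```bash
python3 - <<'E'
from h import *
im,d,P=cloud("side"); np.savez("side3.npz",im=im,P=P); jm,_,Q=cloud("top"); np.savez("top3.npz",im=jm,P=Q)
a=cv2.resize(im[180:300,250:390],(560,480),interpolation=2)[:, :]; b=cv2.resize(jm[180:300,310:370],(240,480),interpolation=2)
save(np.hstack([a,b]),"s3"); print(state()["ee_pos"],state()["ee_rot"],state()["width"])
E
```

```text
[0.4105647  0.03017973 0.08343252] [ 3.14148154e+00 -1.77247384e-03  1.84330639e-01] 0.02991185553443126
```

View pics/s3.png

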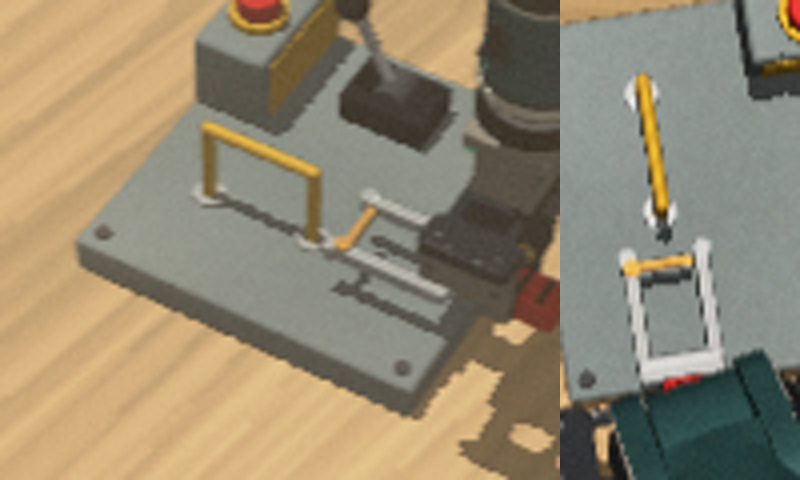

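The side view shows the hook held level in front of the eye, with the front bar at (315,205), the gate at (355,230) and the lever leaning to off. In the top view the gate is at (660,266) and the bar top at (660,212), so I'll check the lateral offset in numbers.

```bash
python3 - <<'E'
from h import *
np.set_printoptions(precision=4,suppress=True)
f=np.load("top3.npz"); I=f["im"].astype(int)
t=np.radians(10.5); R=np.array([[np.cos(t),np.sin(t)],[-np.sin(t),np.cos(t)]])
iso=lambda p:1e3*R@(p[:2]-[.583,.005])
y=(I[...,0]>150)&(I[...,1]>100)&(I[...,2]<90)
def pts(v0,v1,z):
    m=np.zeros(y.shape,bool); m[v0:v1,318:348]=y[v0:v1,318:348]; v,u=np.nonzero(m)
    return np.array([iso(ray("top",a,b,z)) for a,b in zip(u,v)])
e=pts(195,236,.102); g=pts(241,252,.0705)
print("eye",e.min(0),e.max(0),e.mean(0)); print("gate",g.min(0),g.max(0),g.mean(0),len(g))
# fork arms, tips and cross ends seen in the picture
for n,(a,b) in dict(tipL=(628,258),tipR=(703,245),baseL=(652,365),baseR=(713,355)).items(): print(n,iso(ray("top",(a-560)/4+310,b/4+180,.0725)))
E
```

```text
eye [-12.0961  50.0004] [76.8149 59.1362] [32.372 54.555]
gate [-52.8851  40.9923] [-46.9883  86.0042] [-49.7065  66.1385] 30
tipL [-42.983   81.8032]
tipR [-42.0587  29.229 ]
baseL [-118.4198   76.8232]
baseR [-118.0722   34.2512]
```

Emit:
{"op": "apply_moves", "data": {"targets": [[[0,0,-1.5,0,0,0],[0,0,-2.8,0,0,0],[0,0,-2.8,0,0,0],[1,0.2,-2.8,0,0,0],[2,0.35,-2.8,0,0,0],[3,0.55,-2.8,0,0,0],[3.7,0.7,-2.8,0,0,0],[4.4,0.8,-2.8,0,0,0],[5.1,0.95,-2.8,0,0,0],[5.8,1.1,-2.8,0,0,0],[6.5,1.2,-2.8,0,0,0],[7.2,1.35,-2.8,0,0,0],[7.9,1.45,-2.8,0,0,0],[8.5,1.6,-2.8,0,0,0],[8.8,1.65,-2.8,0,0,0],[8.8,1.65,-2.8,0,0,0],[8.8,1.65,-2.8,0,0,0]]]}}

```text
t: 12.98
ee_pos: [0.4976, 0.0459, 0.0546]
ee_rot: [3.141, 0.0, 0.183]
wrist_force: [-0.8, 1.3, -2.4]
width: 0.0293
finger_force: 30.0
```

```bash
python3 - <<'E'
from h import *
im,d,P=cloud("side"); jm,_,Q=cloud("top")
a=cv2.resize(im[180:300,250:390],(560,480),interpolation=2); b=cv2.resize(jm[180:300,310:370],(240,480),interpolation=2)
save(np.hstack([a,b]),"s4"); s=state(); print(s["ee_pos"],s["ee_rot"],s["wrist_force"])
E
```

```text
[0.49761566 0.04597291 0.0545823 ] [3.14147865e+00 2.20745363e-04 1.83293987e-01] [-0.10278559  0.19324394 -2.42488015]
```

View pics/s4.png

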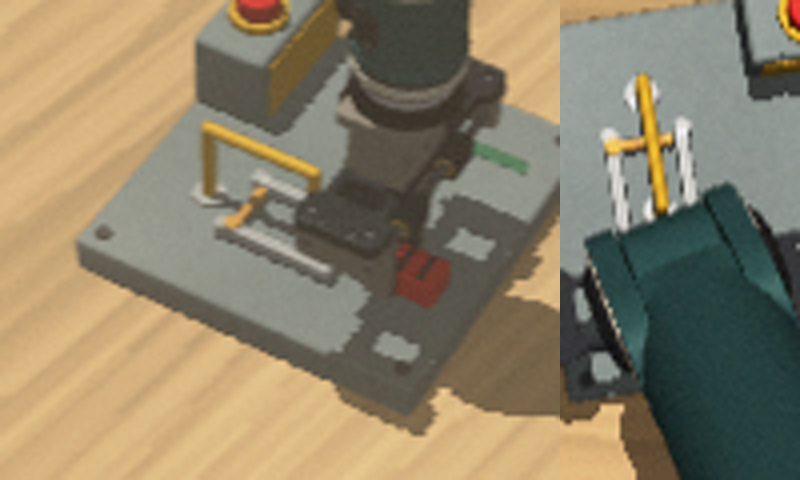

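The gate is shut, at (640,146) in the top view, with the front bar between the arms behind it. I'll lower the last 2 mm, release and rise.

Emit:
{"op": "apply_moves", "data": {"targets": [[[0,0,-0.1,0,0,0],[0,0,-0.2,0,0,0],[0,0,-0.2,0,0,0],[0,0,-0.2,0,0,0]]]}}

```text
t: 13.58
ee_pos: [0.4977, 0.0461, 0.0526]
ee_rot: [3.142, 0.0, 0.183]
wrist_force: [-0.7, -0.1, -2.0]
width: 0.0301
finger_force: 30.0
```

Emit:
{"op": "apply_moves", "data": {"targets": [[[0,0,0,0,0,0],[0,0,0,0,0,0],[0,0,0,0,0,0],[0,0,0,0,0,0],[0,0,0,0,0,0],[0,0,1,0,0,0],[0,0,3,0,0,0],[0,0,7,0,0,0],[0,0,12,0,0,0],[-4,0,18,0,0,0],[-8,0,22,0,0,0],[-8,0,22,0,0,0],[-8,0,22,0,0,0]]], "claw": 6}}

```text
t: 15.2
ee_pos: [0.418, 0.0459, 0.273]
ee_rot: [3.141, -0.001, 0.183]
wrist_force: [0.8, 0.1, -0.5]
width: 0.0602
finger_force: 0.0
```

```bash
python3 - <<'E'
from h import *
im,d,P=cloud("side"); jm,_,Q=cloud("top")
a=cv2.resize(im[180:300,250:390],(560,480),interpolation=2); b=cv2.resize(jm[180:300,310:370],(240,480),interpolation=2)
save(np.hstack([a,b]),"s5"); s=state(); print(s["ee_pos"],s["wrist_force"],s["width"])
I=im.astype(int); m=(I[...,0]>90)&(I[...,1]<60)&(I[...,2]<60); m[:230]=0;m[300:]=0;m[:,:300]=0;m[:,400:]=0
print("handle z",np.nanpercentile(P[m][:,2],[10,50,90]),m.sum())
E
```

```text
[0.41787869 0.04593695 0.27159446] [-0.74020687 -0.81374703  0.15498154] 0.060086596259568324
handle z [0.03769197 0.04414043 0.04990202] 9
```

View pics/s5.png

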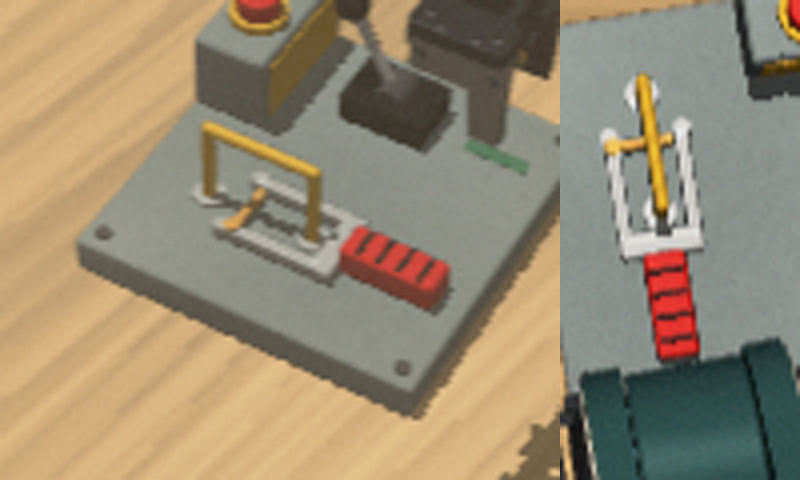

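The hook lies flat on the ledge, with its handle at (395,268). It is clipped around the front bar with the gate shut at (245,208), the lever is off, and the gripper is clear.

```bash
python3 -c "
from cell import *
print(finish_job())"
```

```text
the job is handed in; nothing more can be done
None
```

The job is handed in: the lever is at its off stop and the hook lies flat on the base, clipped around the front bar with its gate shut and the gripper clear; the chuck key, spindle and blank were not touched, and the judge's verdict was not shown.

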